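# Seat the keyed blank in the vacuum nest by feel and start the pump

### The job

Fit the loose aluminium blank into the round vacuum nest for a leak check: rest it in the bore and, pressing down only lightly, turn it until its two rim notches drop over the nest's two keys, then see it fully home and let go. Only then flip the chrome toggle on the grey pump box all the way over to its far side. Leave the bowl, brass weight and orange probe where they are, and never force the blank.

Things in the scene. Friction and masses are not known exactly. Their poses are not given: they have to be found in the camera images.
- blank_center (a point): Centre, half-way up, of the loose aluminium keyed blank standing on the counter, 46 mm tall in all: a disc 56 mm across, 20 mm thick, and on it a centred rib to grip, 40 mm long (along x), 12 wide (y), 26 tall. This point is 23 mm above the underside, z up. 130 to 230 g.
- blank: The same blank, origin at the centre of its underside. Two notches cut the disc's rim through its full thickness, down to 20 mm from the axis: a wide one (15 mm) at the blank's +x and a narrow one (9 mm) opposite at -x. At the start +x points away from the robot, within 45 degrees either side.
- nest: Round dark steel vacuum nest fixed to the counter, 96 mm across, 38 mm high; origin at the centre of its underside, z up. A brass hose fitting sticks out of its side along +x, roughly away from the robot. An upright round bore, open at the top, takes the blank.
- nest_mouth (a point): Centre of the nest's mouth, on the bore's axis, 38 mm above the counter; axes as nest. The bore is 57.8 mm across, with a steep lead-in at the mouth 3 mm wide and 6 mm deep. Not lined up with the keys, the blank rests on top of them, its underside 11 mm below this point; lined up, it drops 9 mm more onto the plate, disc top level with the mouth.
- nest_plate (a point): Centre of the top of the sprung plate at the bottom of the bore, 20 mm below the mouth; axes as nest. With its keys it gives straight down: starts to move at about 5 N, 6 mm down (its stop) at about 9 N, and springs back.
- nest_keys (a point): Point on the bore's axis level with the tops of the two keys, upright blocks 9 mm tall standing on the plate opposite each other, 21.5 to 28.5 mm from the axis, 12 mm and 6 mm wide. Their line is turned from the nest's x axis by a fixed angle of up to 38 degrees either way, NOT measured here (axes are the nest's); the wide key is on the +x side. Fits within about 2 degrees.
- pump: Grey vacuum pump box fixed to the counter, 170 x 120 x 100 mm (x, y, z); origin at the centre of its underside; its x axis points roughly away from the robot. The toggle stands on its top: a block 70 x 50 x 25 mm, centred 20 mm from the box's centre towards the box's -x.
- toggle (a joint): Angle of the chrome toggle lever: 0 = off, leaning to the pump's -x (towards the robot); 1.0 rad = on, fully over to the pump's +x. Hinge along the pump's y, 122 mm above the counter. It takes about 1.5 N at the tip and stays where it is left.
- toggle_tip (a point): Centre of the ball (26 mm across) on the end of the lever, 50 mm from the hinge; in the off position about 166 mm above the counter and 24 mm to the pump's -x of the hinge.
- bowl: Mint green enamel parts bowl, loose, 96 mm across, 40 mm high; origin under its centre. A bystander.
- weight: Brass weight block, loose, 60 x 45 x 40 mm; origin under its centre. A bystander.
- probe: Orange polymer probe, loose, 160 mm long along its x, up to 12 mm thick, lying on the counter; origin under its middle. A bystander.
Mind the look-alikes: they are no part of the job. There is more than one size of the pump; the one meant has the size given above.

How it is judged:
By the outcome, as a careful person would: the job done as asked, in the order asked, and still so for the second after the job is handed in, with the robot touching nothing.
It also fails if it takes over 67 s, if anything falls off the work surface, if the arm or the gripper's body presses on something with over 40 N, if the wrist force passes 120 N, or if a joint passes its speed limit or range.

### The arm

A 6-joint arm with a two-finger parallel gripper is mounted at the origin on the work surface. World frame = base frame: x ahead of the robot, y to its left, z up, the work surface at z = 0. Lengths are in mm, angles in degrees, forces in N, time in s.
With the tool pointing down it reaches from about 300 to 850 mm from the base axis. Payload 4.2 kg.
Tool frame: the origin (TCP) lies at the very end of the fingers, on their centre line; the grasp point (between the pads) lies 19 mm behind it; z points along the fingers, y is the direction in which the jaws open and shut (so a half turn about z gives the same grasp; the last joint's range is limited). The gripper opens to 91 mm and grips with 3 to 60 N. Pads are 32 mm wide; open, the fingers measure 118 mm over their backs; the gripper's body (76 mm by 178 mm) begins 60 mm behind the grasp point.
Start: joints at [67.895, 18.312, 89.639, -0, 72.044, -1.146], TCP at [205.679, 536.972, 213.976] pointing down, gripper open.
Joint ranges: [-177.97, 177.97], [-48.28, 115.42], [12.27, 149.76], [-77.06, 257.06], [2.81, 150.46], [-146.56, 146.56]. Speed limits (degrees/s): [147.25, 147.25, 180, 180, 180, 180].

### API

Orientations are given as [roll, pitch, yaw] about the fixed x, y, z axes, in that order (R = Rz(yaw) Ry(pitch) Rx(roll)).
In Python, from workcell import * gives the robot as it stands. The module is installed in compiled form; this text tells all that it offers.
- The arm moves only by the tool servo_tool, never from a script. Its argument "plan" is a list that holds one entry, the list of rows, each a list of 7 numbers: the shift along the tool's x, y, z in mm, then the turn, a rotation vector about the tool's x, y, z in rad, then the opening, from 0 (shut) to 1 (fully open). A call has 1 to 20 rows; each row is the pose to reach, as a shift and turn from the pose commanded when the call began, along the tool's axes at that moment; what a row does not reach only later rows make up. A row lasts 1/10 s, in which the tool goes at most 50 mm and 8.59 degrees, less where a joint would pass 70% of its speed; a pose out of reach is approached as far as the arm can. A call with a gripper value outside its range is refused whole. The fingers move at their own pace and stop on an object; "squeeze" is the grip in N (left out, the last holds). Time passes only in rows, so rows that repeat a pose let the fingers close. It gives the time, the measured TCP pose, the force and the opening at its end, in the units of the state.
- state(): the state, without advancing time (a new reading comes with each control period).
- grab_frame(name): name is "side" or "top"; returns a dict with "color" (480x640x3 uint8, red, green, blue), "range_z" (480x640 float32, mm along the optical axis (not along the pixel's ray), 0 where there is no reading), "fx", "fy", "cx", "cy" (pixels), "rvec" (rotation vector, rad) and "tvec" (3), from world to camera coordinates, as OpenCV has them. Camera axes: x right, y down, z forward; pixel columns grow to the right and rows downward; lengths in mm; the calibration is good to about 2 mm. A picture is of the moment at which its call begins.
- job_done(): hands the job in, once; it reports no verdict.
The state is a dict: "time_s": time; "qpos": joint angles; "qvel": joint speeds; "effort": joint torques, N m; "ee_pos": TCP position; "ee_rot": TCP orientation; "force": force on the tool from outside, world axes, zero at the start; "torque": the same for the moment, N m; "gripper_width": finger opening in mm.
Only numpy, scipy, OpenCV 4.12 (cv2) and the standard library are available. Lean on these libraries where they do the work, as an engineer would, in place of code of your own. Each camera call takes 0.05 s, during which the arm holds its last target.

## Working session

There is one attempt and no reset: what is moved stays moved. The work goes in short steps, Python scripts to look and compute and a tool call to move; the robot and the scene stay as the last step left them, time stands still between calls to the robot, and variables do not carry over. Pictures are saved under pics/ and viewed, and the job is handed in when it is done.

Besides the shell and the picture viewer there is one more tool, called after "Request:" as name([rows], argument=value, ...), one row to a line, values as JSON. servo_tool: Moves the arm, as the interface text tells. Its arguments: {"type":"object","properties":{"plan":{"type":"array"},"squeeze":{"type":"number"}},"required":["plan"]}

```bash
mkdir -p pics
cat > h.py <<'E'
from workcell import *
import numpy as np, cv2
def save(name,fn):
    f=grab_frame(name); cv2.imwrite('pics/'+fn+'.png',f['color'][:,:,::-1]); np.savez('pics/'+fn+'.npz',**{k:np.array(v) for k,v in f.items()}); return f
def load(fn):
    d=np.load('pics/'+fn+'.npz'); return {k:d[k] for k in d.files}
def world(f,u,v,z=None):
    R=cv2.Rodrigues(np.array(f['rvec'],float))[0]; t=np.array(f['tvec'],float).reshape(3)
    ray=np.array([(u-f['cx'])/f['fx'],(v-f['cy'])/f['fy'],1.0])
    o=-R.T@t; d=R.T@ray
    if z is None: s=f['range_z'][int(round(v)),int(round(u))]
    else: s=(z-o[2])/d[2]
    return o+s*d
def cloud(f):
    R=cv2.Rodrigues(np.array(f['rvec'],float))[0]; t=np.array(f['tvec'],float).reshape(3)
    v,u=np.mgrid[0:480,0:640]; z=f['range_z']
    P=np.stack([(u-f['cx'])/f['fx']*z,(v-f['cy'])/f['fy']*z,z],-1)
    W=(P-t)@R; W[z==0]=np.nan; return W
def proj(f,p):
    q,_=cv2.projectPoints(np.array(p,float).reshape(-1,1,3),np.array(f['rvec'],float),np.array(f['tvec'],float),np.array([[f['fx'],0,f['cx']],[0,f['fy'],f['cy']],[0,0,1]],float),None); return q[:,0]
def crop(f,fn,u0,v0,w,h,k=4):
    c=f['color'][v0:v0+h,u0:u0+w,::-1]; cv2.imwrite('pics/'+fn+'.png',cv2.resize(c,None,fx=k,fy=k,interpolation=cv2.INTER_CUBIC))
E
python3 - <<'E'
from h import *
for n in ('top','side'):
    f=save(n,n+'0'); R=cv2.Rodrigues(np.array(f['rvec'],float))[0]; print(n,f['fx'],-R.T@np.array(f['tvec']).reshape(3),R[2])
print(state())
E
```

```text
top 566.3236092238931 [ 416.07267654   91.70802325 1250.12734272] [ 0.09686263  0.01206234 -0.99522466]
side 449.2438851672915 [  44.57426647 -577.14865774  653.15419824] [ 0.50356861  0.67926914 -0.53386524]
{'time_s': 0.1, 'qpos': array([ 6.78947510e+01,  1.83472052e+01,  8.97001243e+01, -1.56616032e-03,
        7.20433677e+01, -1.14685381e+00]), 'qvel': array([-0.04267806, -0.15844997, -0.10173598,  0.0855515 ,  0.10921625,
        0.10353014]), 'effort': array([-6.45148157e-04, -4.13333702e+01, -2.32509488e+01,  7.28291622e-02,
        4.21066827e-02, -3.78830168e-05]), 'ee_pos': array([205.51636819, 536.52958024, 213.20730067]), 'ee_rot': array([-1.79909291e+02, -3.26499148e-04,  1.59042089e+02]), 'force': array([-0.18908754, -0.20159097,  0.75971758]), 'torque': array([ 0.01516179, -0.01640331, -0.00879667]), 'gripper_width': 91.28727970945876}
```

```bash
ls pics
```

```text
side0.npz
side0.png
top0.npz
top0.png
```

View pics/top0.png

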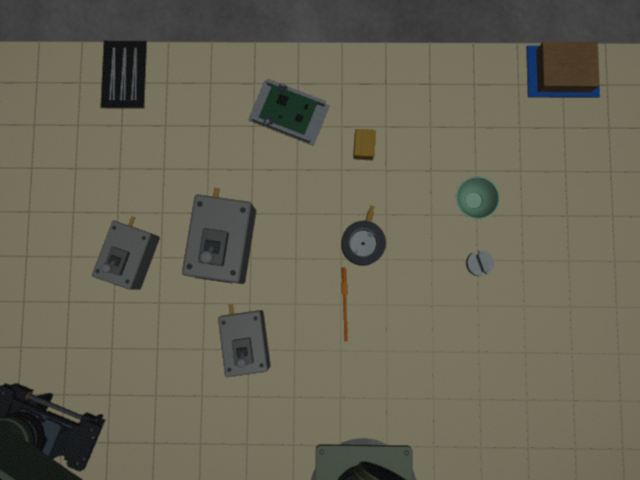

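View pics/side0.png

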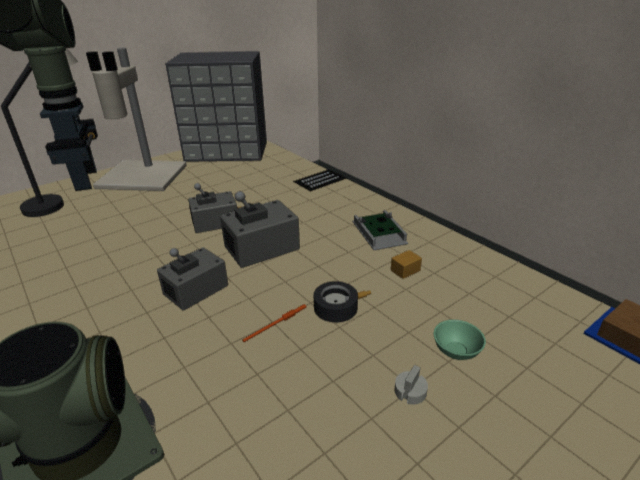

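The top view shows the blank at about (480,263), the nest at (363,243), the bowl at (478,197), the probe near (345,305) and three grey pumps. I'll measure these next.

Run:
```python
from h import *
f=load('top0')
crop(f,'c_blank',455,235,50,50,10); crop(f,'c_nest',333,200,60,72,8); crop(f,'c_pump',175,180,90,110,6)
s=load('side0'); crop(s,'s_blank',380,350,70,60,8); crop(s,'s_nest',300,270,80,60,8); 
W=cloud(f)
for n,(u,v) in dict(blank=(472,265),nest_plate=(363,243),rim=(347,243),big=(240,215),left=(140,240),low=(258,330)).items():
    print(n,W[v,u].round(1))
# pump top corners
for n,box in dict(big=(175,185,265,295),left=(85,205,165,295),low=(210,300,280,385)).items():
    u0,v0,u1,v1=box; w=W[v0:v1,u0:u1]; z=w[...,2]
    h=z[(z>50)&(z<200)]; hist=np.histogram(h,bins=np.arange(50,200,5)); zt=hist[1][np.argmax(hist[0])]+2.5
    m=np.abs(z-zt)<6
    r=cv2.minAreaRect(w[m][:,:2].astype(np.float32)); print(n,zt,r)
```

```text
blank [ 484.7 -234.9   20.8]
nest_plate [530.7   1.   22.3]
rim [528.8  36.6  40.3]
big [579.6 259.1  99.1]
left [528.8 470.7  76. ]
low [344.6 220.8  72.5]
big 97.5 ((532.2482299804688, 306.973388671875), (120.44770812988281, 170.2174530029297), 82.0964126586914)
left 72.5 ((498.6816101074219, 510.62774658203125), (90.77742004394531, 125.8434829711914), 71.19318389892578)
low 72.5 ((316.9268798828125, 253.06591796875), (125.66236114501953, 89.81291961669922), 8.421428680419922)
```

View pics/c_blank.png

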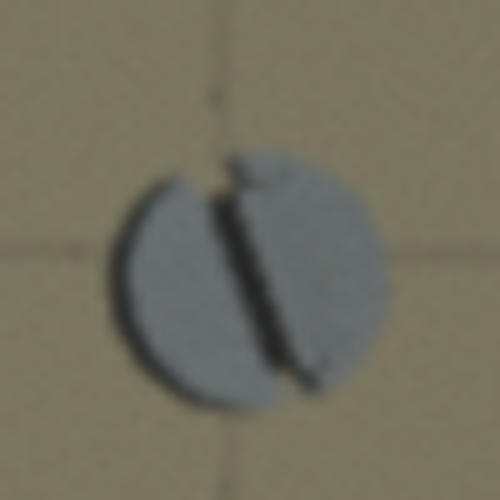

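View pics/c_nest.png

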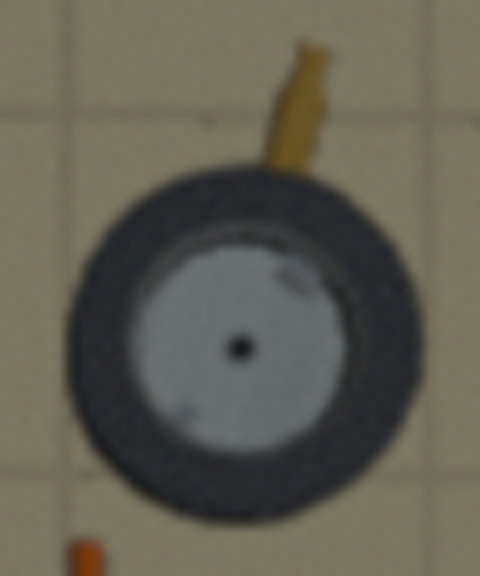

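View pics/c_pump.png

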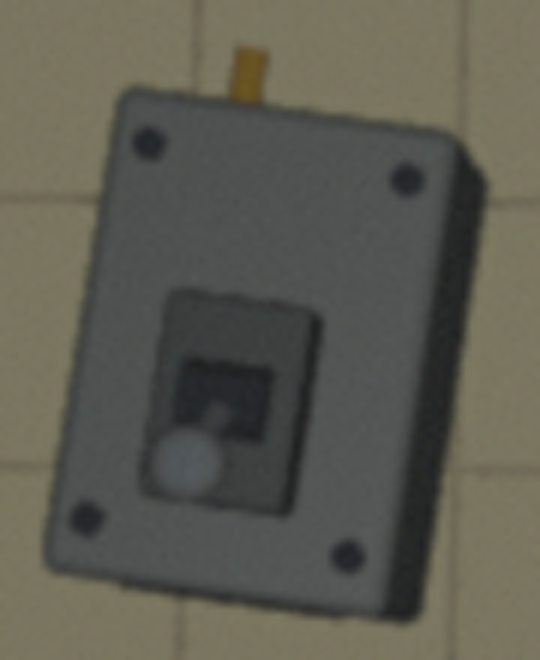

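View pics/s_blank.png

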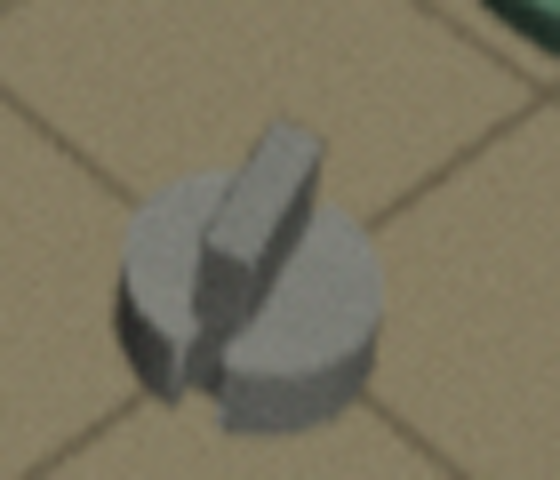

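View pics/s_nest.png

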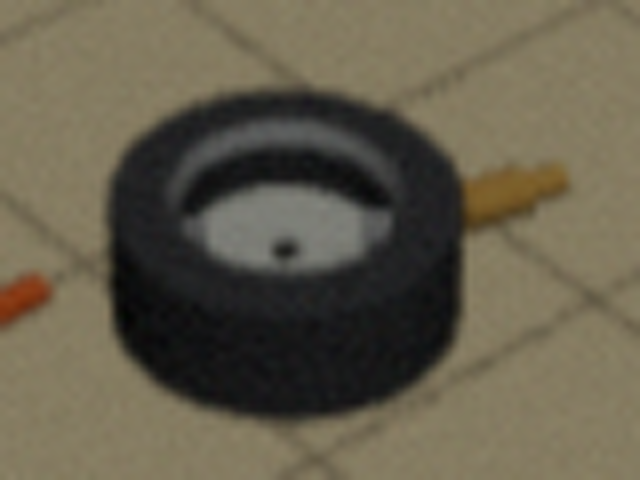

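Run:
```python
from h import *
f=load('top0'); W=cloud(f)
def px(u0,v0,k,x,y): return u0+(x+.5)/k-.5, v0+(y+.5)/k-.5
# blank
w=W[240:285,460:500]; z=w[...,2]
d=w[(z>12)&(z<30)]; r=w[(z>38)]
print('disc',cv2.minEnclosingCircle(d[:,:2].astype(np.float32)),np.median(d[:,2])); print('rib',len(r),cv2.minAreaRect(r[:,:2].astype(np.float32)),r.mean(0),np.median(r[:,2]))
alld=w[z>12]; print('all',cv2.minEnclosingCircle(alld[:,:2].astype(np.float32)))
for nm,p in dict(wide=(207,190),narrow=(295,388)).items():
    print(nm,world(f,*px(455,235,10,*p),z=20))
a=world(f,*px(455,235,10,222,205),z=30);b=world(f,*px(455,235,10,276,362),z=30); print('ribside',a,b,np.degrees(np.arctan2(*(a-b)[[1,0]])))
# nest
w=W[205:275,335:392]; z=w[...,2]; m=(z>34)&(z<44)
print('nest rim',cv2.minEnclosingCircle(w[m][:,:2].astype(np.float32)),np.median(w[m][:,2]))
for nm,p in dict(wide=(295,275),narrow=(187,412)).items():
    print(nm,world(f,*px(333,200,8,*p),z=22))
print('hole',world(f,*px(333,200,8,240,348),z=18))
a=world(f,*px(333,200,8,316,45),z=20);b=world(f,*px(333,200,8,287,165),z=20);print('fitting',a,b)
# toggle
print('ball',world(f,*px(175,180,6,188,460),z=166), world(f,*px(175,180,6,188,460)))
np.set_printoptions(linewidth=250)
zz=W[222:268,345:384,2].round(0); 
for row in zz[6:-6]: print(' '.join('%2.0f'%x for x in row))
```

```text
disc ((489.8825378417969, -253.04058837890625), 28.491899490356445) 20.798885943832623
rib 127 ((489.95281982421875, -253.051025390625), (39.40011215209961, 13.379562377929688), 18.59248924255371) [ 489.4757476  -252.1718835    46.15194725] 46.14904551158034
all ((489.8825378417969, -253.04058837890625), 28.491899490356445)
wide [ 509.6217615 -242.6250626   20.       ]
narrow [ 466.81774001 -260.76175253   20.        ]
ribside [ 505.64709107 -243.062416     30.        ] [ 471.95117798 -253.94896002   30.        ] 17.904712474189417
nest rim ((530.7482299804688, 1.2140133380889893), 48.25999069213867) 38.46112057764183
wide [550.68399708 -13.08051016  22.        ]
narrow [513.05145822  16.28095689  22.        ]
hole [530.98443793   1.59939445  18.        ]
fitting [614.37110754 -19.09430583  20.        ] [581.14802886 -11.10949467  20.        ]
ball [489.6432195  313.30068592 166.        ] [488.79854866 310.75655817 178.44697559]
-5 -0 38 39 40 37 39 43 36 42 36 38 39 37 42 40 36 39 32 35 37 35 41 42 38 40 36 37 40 38 42 41 34 40 36 39  0 -1 -0
 1 40 43 41 38 37 36 41 37 40 39 42 36 3
[... 3125 characters left out ...]
 38 41 36 39 41 37 37 35 41 40 39 39 42 37 35 35 31 30 34 37 37 36 35 36 41 43 39 39 41 38 35 39 43 38 39 37  2 -2
 2 24 37 39 42 37 39 42 38 36 40 43 36 39 39 43 36 38 35 38 40 41 36 40 40 38 41 36 42 38 44 41 36 38 40 38 -3  1 -3
-2  8 24 37 38 38 34 37 37 38 39 40 38 39 39 33 41 36 37 43 39 41 39 42 39 40 42 42 37 39 41 39 40 41 36  1  3  1  2
 2  4  9 21 36 40 42 37 43 41 36 39 41 40 41 38 41 36 36 41 37 37 41 33 38 36 35 40 42 39 35 38 40 38  3  7  0  2 -1
-3 -2  1  0 26 36 38 38 38 41 38 39 38 38 37 39 39 37 45 37 42 42 35 42 35 39 42 37 36 41 37 40 -1 -1 -3  4 -3  2 -1
 3  0  4 -1  4 19 37 40 38 38 39 39 40 39 42 40 38 39 36 40 36 43 38 40 nan 38 39 38 41 38 40 -1  0 -1 -1  3  1 -3  7
```

Run:
```python
from h import *
def avg(n,k):
    fs=[grab_frame(n) for _ in range(k)]; f=fs[0]; st=np.stack([x['range_z'] for x in fs]).astype(float); st[st==0]=np.nan
    f['range_z']=np.nan_to_num(np.nanmedian(st,0)); f['color']=np.mean([x['color'] for x in fs],0).astype(np.uint8)
    np.savez('pics/'+n+'avg.npz',**{a:np.array(b) for a,b in f.items()}); return f
f=avg('top',8); s=avg('side',4)
for nm,g in (('top',f),('side',s)):
    W=cloud(g); P=W.reshape(-1,3); P=P[~np.isnan(P[:,0])]
    def near(c,r): return P[np.hypot(P[:,0]-c[0],P[:,1]-c[1])<r]
    b=near((490,-253),36); d=b[abs(b[:,2]-20)<3]; r=b[b[:,2]>42]
    print(nm,'disc',cv2.minEnclosingCircle(d[:,:2].astype(np.float32)),np.median(d[:,2]))
    print(' rib',len(r),cv2.minAreaRect(r[:,:2].astype(np.float32)),np.median(r[:,2]))
    q=near((531,1),52); m=q[abs(q[:,2]-38)<2.5]; print(' nest',cv2.minEnclosingCircle(m[:,:2].astype(np.float32)),np.median(m[:,2]))
    c=np.array([530.8,1.3])
    k=q[(q[:,2]>24)&(q[:,2]<30)]; k=k[np.hypot(*(k[:,:2]-c).T)<27]
    a=np.degrees(np.arctan2(k[:,1]-c[1],k[:,0]-c[0])); rr=np.hypot(*(k[:,:2]-c).T)
    for t in sorted(zip(a.round(),rr.round(1),k[:,2].round(1))): print(tuple(map(float,t)),end=' ')
    print()
    t=near((490,312),60); t=t[t[:,2]>150]; print(' ball',len(t),t.mean(0),t.min(0),t.max(0))
crop(f,'c_nest2',345,222,40,42,14); crop(s,'s_nest2',300,270,80,60,9)
```

```text
top disc ((490.27056884765625, -253.23361206054688), 28.272306442260742) 21.02357129773838
 rib 117 ((490.035400390625, -253.09445190429688), (39.36307144165039, 12.420437812805176), 19.707469940185547) 46.86228081102981
 nest ((531.0145874023438, 1.3561391830444336), 48.08472442626953) 38.47888660977698
(-49.0, 22.7, 27.8) (-49.0, 25.7, 28.7) (-45.0, 24.4, 26.4) (-42.0, 22.8, 27.4) (-42.0, 25.7, 28.6) (-38.0, 24.5, 26.5) (-37.0, 21.5, 26.1) (-35.0, 26.2, 27.5) (-34.0, 23.3, 26.3) (-31.0, 25.0, 27.1) (-29.0, 21.9, 28.2) (-29.0, 26.9, 27.4) (-27.0, 23.9, 27.3) (136.0, 22.1, 29.2) (136.0, 25.1, 27.9) (139.0, 26.5, 25.7) (140.0, 23.6, 27.3) (143.0, 25.4, 28.7) (144.0, 22.2, 27.1) (147.0, 24.1, 27.8) 
 ball 147 [488.17453225 311.56635926 174.23621974] [476.44372827 300.70371138 150.63810829] [502.9495805  325.56642541 180.04842852]
side disc ((491.0987548828125, -252.74655151367188), 28.525146484375) 20.171298322297154
 rib 142 ((490.37396240234375, -252.8839569091797), (39.833614349365234, 11.84067440032959), 19.08303451538086) 46.0584937750652
 nest ((531.3880004882812, 1.2591530084609985), 48.12059783935547) 38.156432485001154
(-48.0, 23.3, 24.2) (-48.0, 23.3, 27.1) (-48.0, 25.4, 27.1) (-42.0, 25.2, 27.6) (-39.0, 23.1, 26.8) (-34.0, 23.2, 27.9) (-34.0, 25.4, 27.6) (-27.0, 25.9, 27.9) (-22.0, 24.3, 26.5) (134.0, 22.5, 27.3) (134.0, 24.7, 26.8) (134.0, 26.8, 26.9) (140.0, 24.5, 26.2) (141.0, 26.6, 26.7) (143.0, 24.5, 24.7) (145.0, 22.4, 25.3) (145.0, 22.4, 28.1) 
 ball 97 [486.54747486 307.63294336 169.02216322] [476.27184288 300.92503765 152.35787434] [499.59152704 321.21165033 178.82545849]
```

View pics/c_nest2.png

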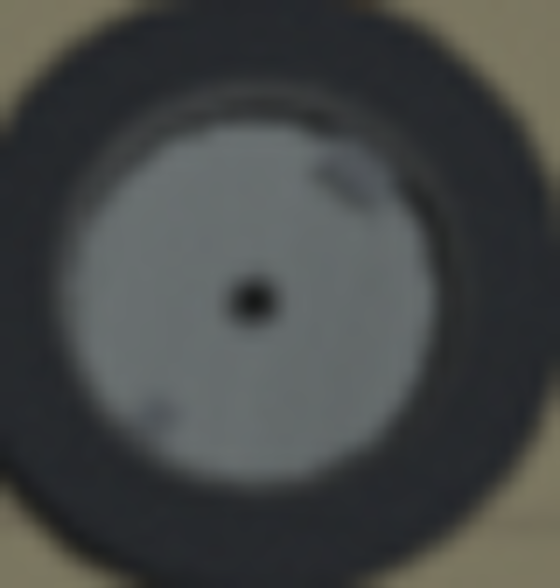

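```bash
cat >> h.py <<'E'
def rel(p0,yaw0,p1,yaw1):
    y=np.radians(yaw0); d=np.array(p1,float)-np.array(p0,float)
    X=np.array([np.cos(y),np.sin(y),0]);Y=np.array([np.sin(y),-np.cos(y),0])
    return np.round([d@X,d@Y,-d[2],-np.radians(yaw1-yaw0)],3).tolist()
def st():
    s=state(); print({k:np.round(s[k],2).tolist() for k in ('time_s','qpos','ee_pos','ee_rot','force','torque','gripper_width')})
E
python3 - <<'E'
from h import *
print(rel((205.679,536.972,213.976),159.042,(490.2,-253.0,150),199.3))
st()
f=load('topavg');print(world(f,478,197,z=0))
E
```

```text
[-548.258, -635.941, 63.976, -0.703]
{'time_s': 0.7, 'qpos': [67.9, 18.31, 89.64, 0.0, 72.04, -1.15], 'ee_pos': [205.65, 536.99, 213.99], 'ee_rot': [179.99, -0.0, 159.04], 'force': [-0.05, 0.35, -0.02], 'torque': [-0.05, -0.04, 0.0], 'gripper_width': 90.99}
[ 637.47523041 -256.62696302    0.        ]
```

Request:
servo_tool([
  [[-548.3,-636,64,0,0,-0.703,1],[-548.3,-636,64,0,0,-0.703,1],[-548.3,-636,64,0,0,-0.703,1],[-548.3,-636,64,0,0,-0.703,1],[-548.3,-636,64,0,0,-0.703,1],[-548.3,-636,64,0,0,-0.703,1],[-548.3,-636,64,0,0,-0.703,1],[-548.3,-636,64,0,0,-0.703,1],[-548.3,-636,64,0,0,-0.703,1],[-548.3,-636,64,0,0,-0.703,1],[-548.3,-636,64,0,0,-0.703,1],[-548.3,-636,64,0,0,-0.703,1],[-548.3,-636,64,0,0,-0.703,1],[-548.3,-636,64,0,0,-0.703,1],[-548.3,-636,64,0,0,-0.703,1],[-548.3,-636,64,0,0,-0.703,1],[-548.3,-636,64,0,0,-0.703,1],[-548.3,-636,64,0,0,-0.703,1],[-548.3,-636,64,0,0,-0.703,1],[-548.3,-636,64,0,0,-0.703,1]],
], squeeze=15)

```text
time_s: 2.7
ee_pos: [489.6, -252.0, 149.8]
ee_rot: [179.9, -0.0, -160.7]
force: [0.1, 0.0, -0.1]
gripper_width: 91.2
```

Request:
servo_tool([
  [[0,0,40,0,0,0,0.6],[0,0,75,0,0,0,0.6],[0,0,95,0,0,0,0.6],[0,0,110,0,0,0,0.6],[0,0,118,0,0,0,0.6],[0,0,124,0,0,0,0.6],[0,0,124,0,0,0,0.6],[0,0,124,0,0,0,0.6]],
], squeeze=15)

```text
time_s: 3.5
ee_pos: [490.7, -253.0, 26.7]
ee_rot: [-179.9, 0.1, -160.7]
force: [0.1, 0.5, 0.8]
gripper_width: 54.6
```

Run:
```python
from h import *
st(); s=save('side','side1'); crop(s,'s1',340,270,130,130,5)
```

```text
{'time_s': 3.5, 'qpos': [-28.47, 26.83, 106.81, 0.01, 46.28, -137.82], 'ee_pos': [490.7, -253.01, 26.69], 'ee_rot': [-179.95, 0.06, -160.66], 'force': [0.09, 0.45, 0.8], 'torque': [0.01, 0.03, -0.02], 'gripper_width': 54.62}
```

View pics/s1.png

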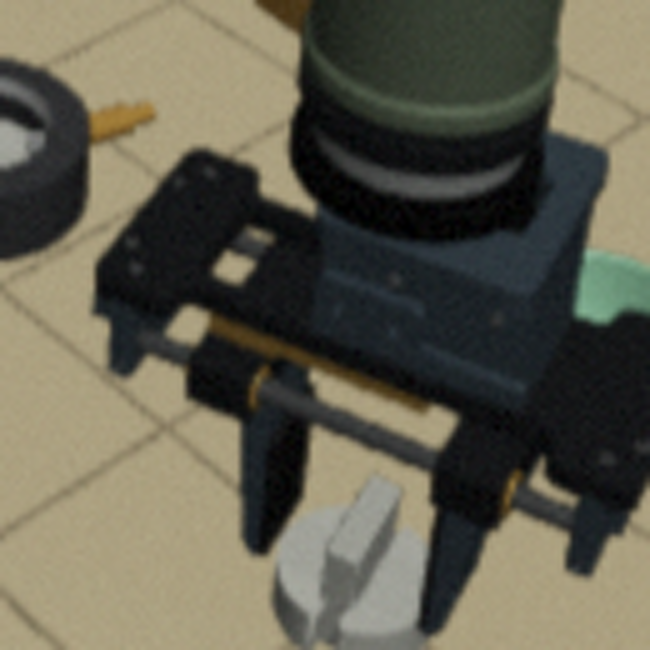

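The fingers straddle the rib: pad ends are at about (258,545) and (430,630) in the crop, with the rib between them. Closing now.

Request:
servo_tool([
  [[0,0,0,0,0,0,0.2],[0,0,0,0,0,0,0.1],[0,0,0,0,0,0,0],[0,0,0,0,0,0,0],[0,0,0,0,0,0,0],[0,0,0,0,0,0,0],[0,0,0,0,0,0,0]],
], squeeze=15)

```text
time_s: 4.25
ee_pos: [490.2, -253.0, 25.9]
ee_rot: [180.0, -0.0, -160.7]
force: [0.6, 0.8, 0.9]
gripper_width: 11.6
```

Request:
servo_tool([
  [[0,0,-10,0,0,0,0],[0,0,-30,0,0,0,0],[0,0,-60,0,0,0,0],[0,0,-90,0,0,0,0],[0,0,-94,0,0,0,0],[0,0,-94,0,0,0,0]],
], squeeze=20)

```text
time_s: 4.85
ee_pos: [490.4, -253.2, 120.6]
ee_rot: [-179.9, 0.1, -160.7]
force: [0.2, -0.9, -3.2]
gripper_width: 11.7
```

Run:
```python
from h import *
st()
s=save('side','side2'); crop(s,'s2',340,220,130,130,5)
# transit to nest, yaw = -38.5+180 = 141.5 ; stop 8 deg short first: 149.5
print(rel((490.2,-253.0,120),199.3,(531.1,1.3,120),149.5))
```

```text
{'time_s': 4.85, 'qpos': [-28.5, 20.57, 100.71, 0.0, 58.62, -137.83], 'ee_pos': [490.42, -253.17, 120.61], 'ee_rot': [-179.93, 0.07, -160.68], 'force': [0.23, -0.94, -3.16], 'torque': [0.03, 0.01, 0.03], 'gripper_width': 11.68}
[-122.651, 226.491, -0.0, 0.869]
```

View pics/s2.png

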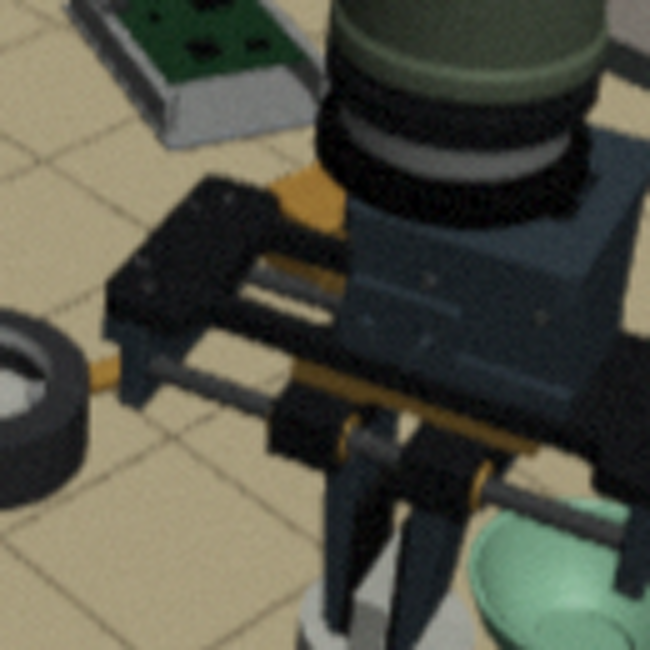

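The blank is gripped between the pads near (380,600) and clear of the counter. Moving over the nest at 8° before the estimated key angle.

Request:
servo_tool([
  [[-20,37,0,0,0,0.14,0],[-41,75,0,0,0,0.28,0],[-61,113,0,0,0,0.42,0],[-82,151,0,0,0,0.56,0],[-102,189,0,0,0,0.7,0],[-118,218,0,0,0,0.82,0],[-122.7,226.5,0,0,0,0.869,0],[-122.7,226.5,0,0,0,0.869,0],[-122.7,226.5,0,0,0,0.869,0],[-122.7,226.5,0,0,0,0.869,0],[-122.7,226.5,0,0,0,0.869,0]],
], squeeze=20)

```text
time_s: 6.0
ee_pos: [530.8, 0.3, 119.6]
ee_rot: [-180.0, -0.0, 149.5]
force: [0.7, 0.3, -2.4]
gripper_width: 11.5
```

Run:
```python
from h import *
st()
s=save('side','side3'); crop(s,'s3',270,200,130,130,5)
W=cloud(s); P=W[230:300,280:400].reshape(-1,3); P=P[(P[:,2]>95)&(P[:,2]<120)]
print(len(P))
```

```text
{'time_s': 6.0, 'qpos': [-1.21, 18.96, 103.44, -0.0, 57.64, -60.68], 'ee_pos': [530.77, 0.31, 119.61], 'ee_rot': [-179.98, -0.03, 149.47], 'force': [0.69, 0.3, -2.36], 'torque': [0.02, -0.01, 0.0], 'gripper_width': 11.45}
377
```

View pics/s3.png

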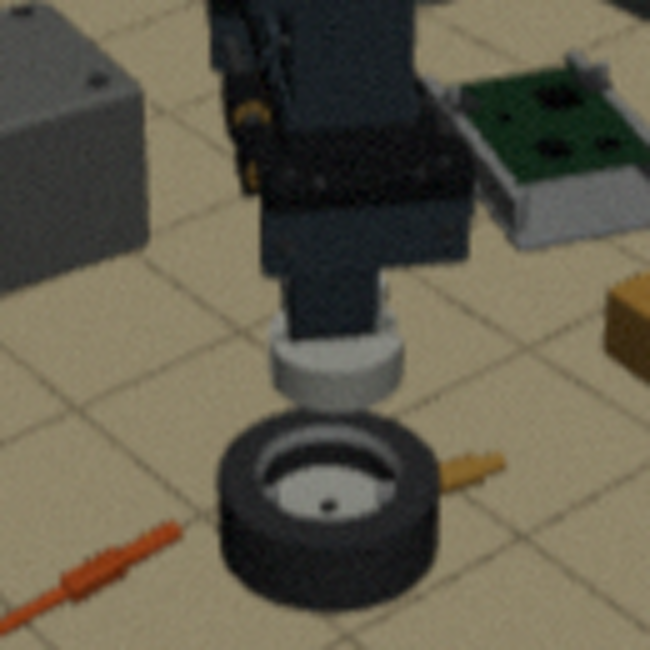

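Request:
servo_tool([
  [[0,0,20,0,0,0,0],[0,0,40,0,0,0,0],[0,0,50,0,0,0,0],[0,0,54,0,0,0,0],[0,0,54,0,0,0,0],[0,0,54,0,0,0,0]],
], squeeze=20)

```text
time_s: 6.65
ee_pos: [531.7, 1.2, 66.7]
ee_rot: [180.0, 0.1, 149.5]
force: [0.3, -0.0, -2.2]
gripper_width: 12.2
```

Run:
```python
from h import *
st(); s=save('side','side4'); crop(s,'s4',300,250,80,80,8); t=save('top','top4'); crop(t,'t4',320,200,90,90,6)
```

```text
{'time_s': 6.65, 'qpos': [-1.12, 22.42, 107.15, 0.01, 50.34, -60.64], 'ee_pos': [531.74, 1.17, 66.66], 'ee_rot': [179.95, 0.07, 149.52], 'force': [0.34, -0.01, -2.22], 'torque': [0.01, -0.01, 0.0], 'gripper_width': 12.17}
```

View pics/s4.png

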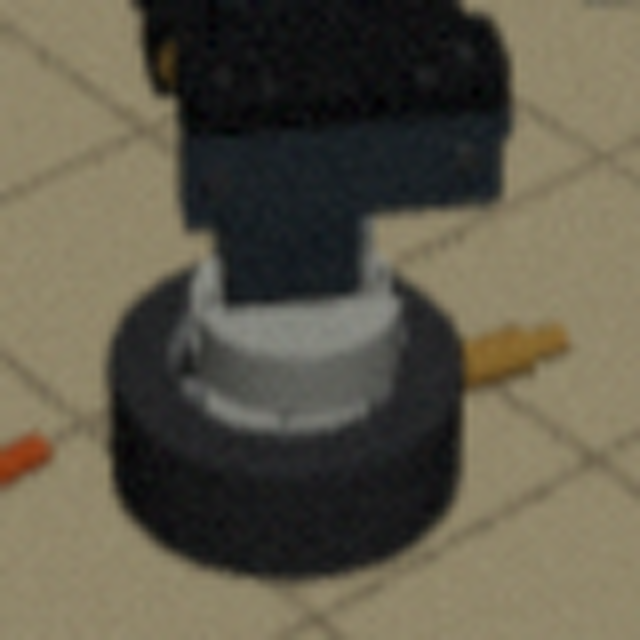

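The disc sits centred over the mouth, and its lower edge at (290,420) is just above the lead-in. Lowering slowly.

Request:
servo_tool([
  [[0,0,2,0,0,0,0],[0,0,3,0,0,0,0],[0,0,4,0,0,0,0],[0,0,5,0,0,0,0],[0,0,5,0,0,0,0]],
], squeeze=20)

```text
time_s: 7.25
ee_pos: [531.1, 1.5, 60.9]
ee_rot: [180.0, -0.0, 149.5]
force: [-1.0, 1.3, -1.8]
gripper_width: 11.7
```

Request:
servo_tool([
  [[0,0,1,0,0,0,0],[0,0,2,0,0,0,0],[0,0,3,0,0,0,0],[0,0,4,0,0,0,0],[0,0,4,0,0,0,0]],
], squeeze=20)

```text
time_s: 7.75
ee_pos: [531.4, 2.7, 57.9]
ee_rot: [179.8, -0.0, 149.5]
force: [-2.4, 7.5, 6.5]
gripper_width: 11.7
```

Request:
servo_tool([
  [[0,0,-1,0,0,0,0],[0.9,1.0,-1,0,0,0,0],[0.9,1.0,-1,0,0,0,0],[0.9,1.0,-1,0,0,0,0]],
], squeeze=20)

```text
time_s: 8.15
ee_pos: [531.1, 2.8, 58.0]
ee_rot: [180.0, 0.0, 149.5]
force: [0.8, 3.7, 0.7]
gripper_width: 11.8
```

Run:
```python
from h import *
st()
```

```text
{'time_s': 8.15, 'qpos': [-0.95, 23.01, 107.75, 0.03, 49.2, -60.5], 'ee_pos': [531.11, 2.81, 58.01], 'ee_rot': [179.96, 0.02, 149.52], 'force': [0.79, 3.74, 0.68], 'torque': [0.73, -0.08, 0.04], 'gripper_width': 11.79}
```

Request:
servo_tool([
  [[0.5,0.9,0,0,0,0,0],[0.5,0.9,0,0,0,0,0],[0.5,0.9,0,0,0,0,0]],
], squeeze=20)

```text
time_s: 8.45
ee_pos: [530.7, 3.3, 57.7]
ee_rot: [-180.0, -0.0, 149.5]
force: [0.8, 1.1, -1.6]
gripper_width: 11.9
```

Request:
servo_tool([
  [[0,0,0.5,0,0,0,0],[0,0,1,0,0,0,0],[0,0,1.5,0,0,0,0],[0,0,1.5,0,0,0,0]],
], squeeze=20)

```text
time_s: 8.85
ee_pos: [530.6, 3.5, 56.2]
ee_rot: [-180.0, -0.0, 149.5]
force: [-0.2, 0.8, -1.9]
gripper_width: 11.8
```

Request:
servo_tool([
  [[0,0,0.6,0,0,0,0],[0,0,1.2,0,0,0,0],[0,0,1.8,0,0,0,0],[0,0,2.4,0,0,0,0],[0,0,2.4,0,0,0,0]],
], squeeze=20)

```text
time_s: 9.35
ee_pos: [530.7, 3.6, 54.0]
ee_rot: [-180.0, -0.0, 149.5]
force: [0.1, -0.3, -0.7]
gripper_width: 12.0
```

Request:
servo_tool([
  [[0,0,0.4,0,0,0,0],[0,0,0.8,0,0,0,0],[0,0,1.2,0,0,0,0],[0,0,1.2,0,0,0,0]],
], squeeze=20)

```text
time_s: 9.75
ee_pos: [530.8, 3.6, 52.9]
ee_rot: [180.0, 0.0, 149.5]
force: [-0.4, 0.4, -1.7]
gripper_width: 12.0
```

Request:
servo_tool([
  [[0,0,0.4,0,0,0,0],[0,0,0.8,0,0,0,0],[0,0,0.8,0,0,0,0]],
], squeeze=20)

```text
time_s: 10.05
ee_pos: [530.9, 3.6, 52.4]
ee_rot: [180.0, 0.0, 149.5]
force: [-1.1, 0.1, 3.6]
gripper_width: 11.9
```

Request:
servo_tool([
  [[0,0,0.4,0,0,0,0],[0,0,0.4,0,0,0,0],[0,0,0.4,0,0,0,0]],
], squeeze=20)

```text
time_s: 10.35
ee_pos: [530.9, 3.6, 51.8]
ee_rot: [180.0, 0.0, 149.5]
force: [-0.9, 0.3, 3.1]
gripper_width: 12.2
```

Request:
servo_tool([
  [[0,0,0,0,0,0.02,0],[0,0,0,0,0,0.04,0],[0,0,0,0,0,0.06,0],[0,0,0,0,0,0.07,0],[0,0,0,0,0,0.07,0]],
], squeeze=20)

```text
time_s: 10.85
ee_pos: [530.9, 3.6, 51.6]
ee_rot: [180.0, 0.0, 145.5]
force: [-0.4, -0.8, 3.4]
gripper_width: 12.1
```

Request:
servo_tool([
  [[0,0,0,0,0,0.017,0],[0,0,0,0,0,0.035,0],[0,0,0,0,0,0.035,0]],
], squeeze=20)

```text
time_s: 11.15
ee_pos: [530.9, 3.9, 51.2]
ee_rot: [180.0, -0.0, 143.4]
force: [1.0, 0.9, -2.2]
gripper_width: 11.8
```

The force dropped to -2.2 N, so the notches have lined up. I'll turn one more degree to get off the edge of the fit, then lower gently.

Request:
servo_tool([
  [[0,0,0,0,0,0.015,0],[0,0,0.4,0,0,0.015,0],[0,0,0.8,0,0,0.015,0],[0,0,0.8,0,0,0.015,0]],
], squeeze=20)

```text
time_s: 11.55
ee_pos: [530.7, 3.8, 50.6]
ee_rot: [180.0, -0.0, 142.7]
force: [0.7, 0.8, -3.1]
gripper_width: 11.9
```

Request:
servo_tool([
  [[0,0,0.5,0,0,0,0],[0,0,1,0,0,0,0],[0,0,1,0,0,0,0]],
], squeeze=20)

```text
time_s: 11.85
ee_pos: [530.8, 3.7, 49.8]
ee_rot: [180.0, -0.0, 142.7]
force: [0.2, 0.9, -2.1]
gripper_width: 11.8
```

Request:
servo_tool([
  [[0,0,0.7,0,0,0,0],[0,0,1.4,0,0,0,0],[0,0,2.1,0,0,0,0],[0,0,2.8,0,0,0,0],[0,0,2.8,0,0,0,0]],
], squeeze=20)

```text
time_s: 12.35
ee_pos: [530.9, 3.7, 46.9]
ee_rot: [180.0, 0.0, 142.7]
force: [1.0, 0.6, -1.8]
gripper_width: 11.7
```

Request:
servo_tool([
  [[0,0,0.7,0,0,0,0],[0,0,1.4,0,0,0,0],[0,0,2.1,0,0,0,0],[0,0,2.7,0,0,0,0],[0,0,2.7,0,0,0,0]],
], squeeze=20)

```text
time_s: 12.85
ee_pos: [530.9, 3.7, 44.3]
ee_rot: [180.0, 0.0, 142.7]
force: [1.0, 1.3, -1.8]
gripper_width: 12.0
```

Request:
servo_tool([
  [[0,0,0.5,0,0,0,0],[0,0,0.8,0,0,0,0],[0,0,0.8,0,0,0,0]],
], squeeze=20)

```text
time_s: 13.15
ee_pos: [530.9, 3.7, 43.9]
ee_rot: [180.0, 0.0, 142.7]
force: [1.0, 1.9, 2.0]
gripper_width: 12.3
```

Contact came at z≈43.7, 9 mm below where the blank rested on the keys, so it's home. Releasing.

Request:
servo_tool([
  [[0,0,0,0,0,0,0.3],[0,0,0,0,0,0,0.4],[0,0,0,0,0,0,0.4],[0,0,0,0,0,0,0.4],[0,0,-15,0,0,0,0.4],[0,0,-45,0,0,0,0.4],[0,0,-95,0,0,0,0.4],[0,0,-145,0,0,0,0.4],[0,0,-170,0,0,0,0.4],[0,0,-170,0,0,0,0.4]],
])

```text
time_s: 14.15
ee_pos: [533.2, 3.5, 218.0]
ee_rot: [179.7, 0.4, 142.7]
force: [-0.2, 0.0, -0.1]
gripper_width: 36.5
```

Run:
```python
from h import *
st(); s=save('side','side5'); crop(s,'s5',300,260,80,80,8); t=save('top','top5'); crop(t,'t5',330,200,70,75,8)
W=cloud(s); P=W.reshape(-1,3); P=P[np.hypot(P[:,0]-531,P[:,1]-2)<20]; 
m=P[(P[:,2]<52)]; print(len(m), np.histogram(m[:,2],bins=np.arange(20,80,3)))
```

```text
{'time_s': 14.15, 'qpos': [-0.86, 14.11, 95.04, -0.01, 70.31, -53.51], 'ee_pos': [533.18, 3.48, 217.96], 'ee_rot': [179.69, 0.43, 142.65], 'force': [-0.18, 0.0, -0.09], 'torque': [0.03, -0.04, 0.0], 'gripper_width': 36.54}
146 (array([ 0,  0,  0,  0,  0, 23, 49, 19, 17, 22, 16,  0,  0,  0,  0,  0,  0,
        0,  0]), array([20, 23, 26, 29, 32, 35, 38, 41, 44, 47, 50, 53, 56, 59, 62, 65, 68,
       71, 74, 77]))
```

View pics/s5.png

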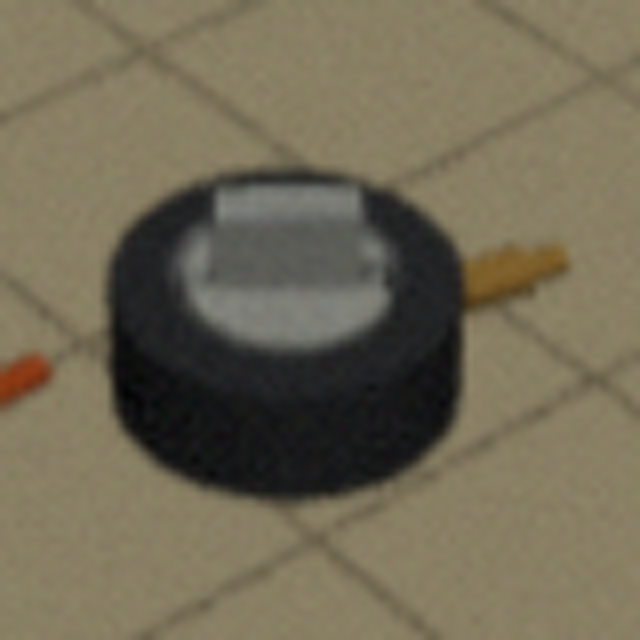

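View pics/t5.png

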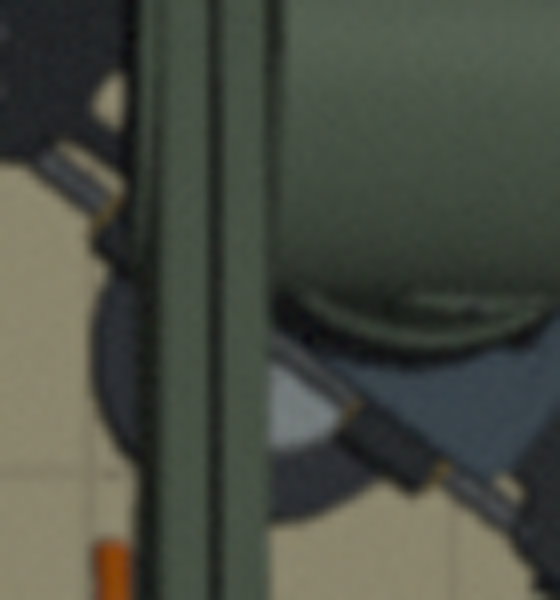

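The blank's disc is level with the nest rim (side crop, disc at about (290,300), rib aligned with the keys). Depth puts the disc at about 38 mm and the rib top above 50 mm (bins are noisy). Next is the toggle geometry.

Run:
```python
from h import *
for n in ('topavg','sideavg'):
    f=load(n); P=cloud(f).reshape(-1,3); P=P[~np.isnan(P[:,0])]
    q=P[(np.hypot(P[:,0]-532,P[:,1]-307)<115)&(abs(P[:,2]-100)<4)]
    print(n,cv2.minAreaRect(q[:,:2].astype(np.float32)))
print(rel((530.9,3.7,213.6),142.7,(448,318.6,213.6),172.1))
```

```text
topavg ((532.0358276367188, 307.10968017578125), (118.82711791992188, 168.76785278320312), 82.2613296508789)
sideavg ((531.5833129882812, 307.2364501953125), (119.18013763427734, 169.25892639160156), 81.98685455322266)
[256.77, 200.258, -0.0, -0.513]
```

Request:
servo_tool([
  [[32,25,0,0,0,-0.07,0.2],[64,50,0,0,0,-0.14,0],[96,75,0,0,0,-0.21,0],[128,100,0,0,0,-0.28,0],[160,125,0,0,0,-0.35,0],[192,150,0,0,0,-0.42,0],[224,175,0,0,0,-0.48,0],[245,191,0,0,0,-0.513,0],[256.8,200.3,0,0,0,-0.513,0],[256.8,200.3,20,0,0,-0.513,0],[256.8,200.3,40,0,0,-0.513,0],[256.8,200.3,56,0,0,-0.513,0],[256.8,200.3,56,0,0,-0.513,0],[256.8,200.3,56,0,0,-0.513,0]],
])

```text
time_s: 15.65
ee_pos: [448.1, 318.0, 156.9]
ee_rot: [-179.9, -0.1, 172.0]
force: [-0.1, -0.1, -0.0]
gripper_width: 0.6
```

Run:
```python
from h import *
st(); s=save('side','side6'); crop(s,'s6',180,130,160,150,5); t=save('top','top6'); crop(t,'t6',150,170,150,140,5)
P=cloud(t).reshape(-1,3); P=P[np.hypot(P[:,0]-531,P[:,1]-2)<27]; r=P[P[:,2]>43]; d=P[(P[:,2]<43)]
print('rib z',np.median(r[:,2]),cv2.minAreaRect(r[:,:2].astype(np.float32)),'disc z',np.median(d[:,2]))
crop(t,'t6n',335,205,60,65,9)
```

```text
{'time_s': 15.65, 'qpos': [34.17, 18.54, 98.0, -0.01, 63.57, -47.82], 'ee_pos': [448.09, 317.99, 156.91], 'ee_rot': [-179.92, -0.07, 171.99], 'force': [-0.08, -0.11, -0.03], 'torque': [0.04, -0.02, -0.08], 'gripper_width': 0.63}
rib z 63.957867267589144 ((535.1806030273438, 5.267177581787109), (33.69989776611328, 41.23023986816406), 48.92138671875) disc z 38.41183824256016
```

View pics/s6.png

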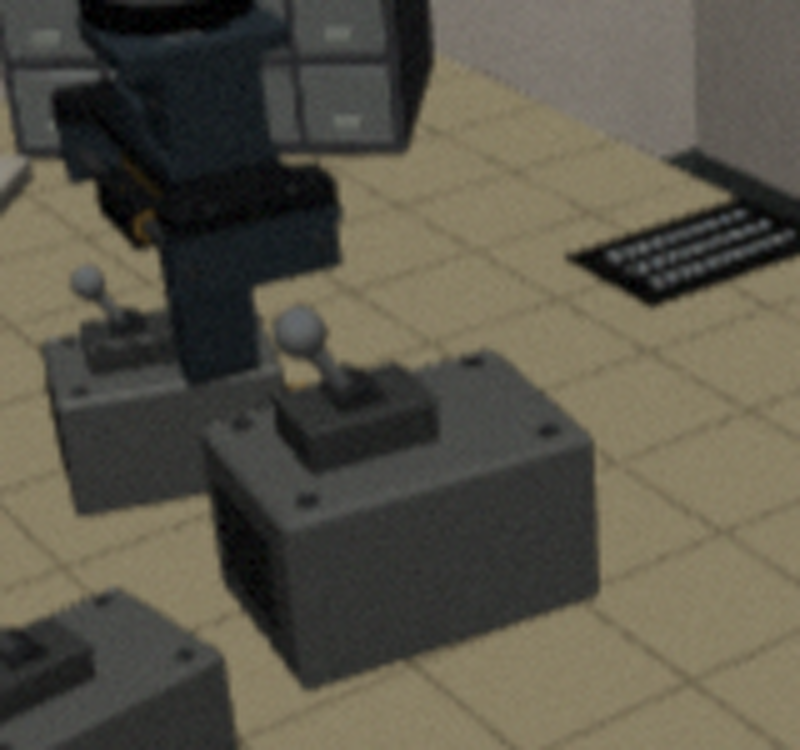

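View pics/t6.png

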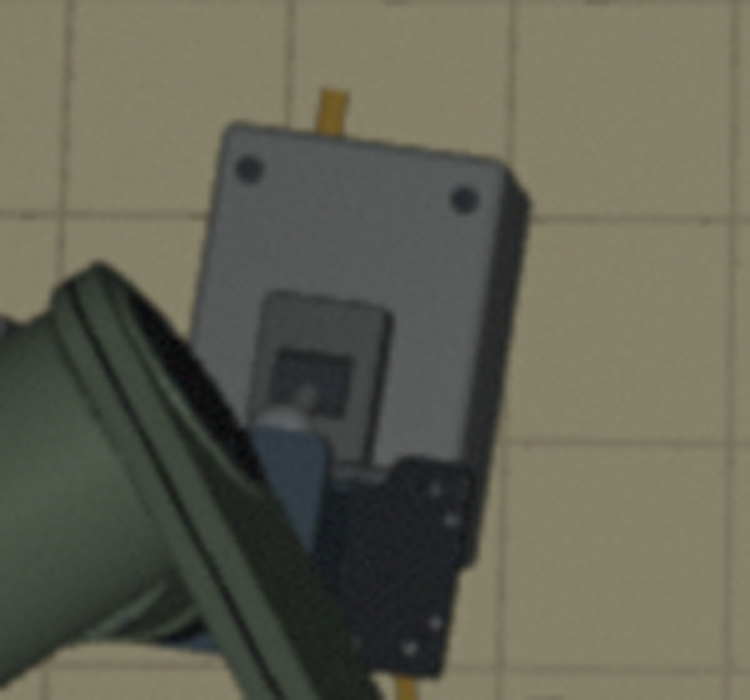

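View pics/t6n.png

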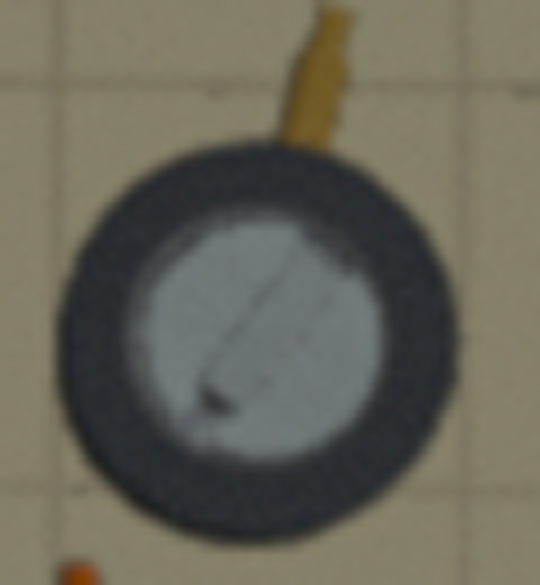

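The nest crop shows the disc flush (38.4 mm) and the rib top at 64 mm, so it's fully home. The fingers stand behind the toggle ball, which is at (300,330) in the side crop. Pushing it over.

Request:
servo_tool([
  [[-5,0,0,0,0,0,0],[-10,0,0,0,0,0,0],[-15,0,0,0,0,0,0],[-20,0,0,0,0,0,0],[-25,0,0,0,0,0,0],[-30,0,0,0,0,0,0],[-35,0,0,0,0,0,0],[-40,0,0,0,0,0,0],[-44,0,0,0,0,0,0],[-48,0,0,0,0,0,0],[-51,0,0,0,0,0,0],[-54,0,0,0,0,0,0],[-54,0,0,0,0,0,0]],
])

```text
time_s: 17.05
ee_pos: [502.1, 311.0, 157.3]
ee_rot: [-180.0, 0.0, 172.0]
force: [-0.1, 0.6, -0.1]
gripper_width: 0.7
```

Run:
```python
from h import *
st(); s=save('side','side7'); crop(s,'s7',200,150,120,110,6)
```

```text
{'time_s': 17.05, 'qpos': [30.67, 21.99, 92.55, -0.02, 65.46, -51.36], 'ee_pos': [502.08, 311.01, 157.33], 'ee_rot': [-179.99, 0.02, 172.04], 'force': [-0.06, 0.62, -0.07], 'torque': [0.06, -0.02, -0.01], 'gripper_width': 0.67}
```

View pics/s7.png

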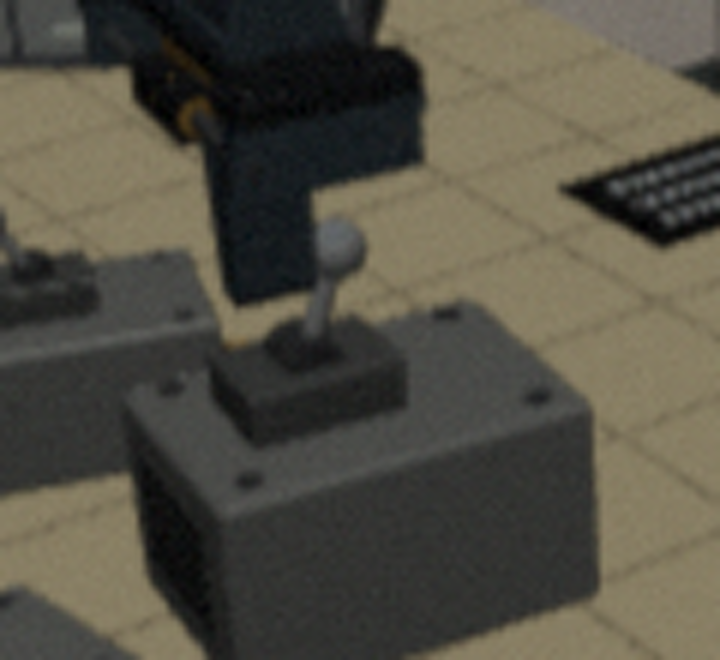

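Request:
servo_tool([
  [[-2,0,0,0,0,0,0],[-4,0,0,0,0,0,0],[-5,0,0,0,0,0,0],[-6,0,0,0,0,0,0],[-6,0,0,0,0,0,0]],
])

```text
time_s: 17.6
ee_pos: [507.6, 310.3, 157.4]
ee_rot: [-180.0, -0.0, 172.0]
force: [-0.2, -0.1, -1.9]
gripper_width: 0.8
```

Request:
servo_tool([
  [[-1,0,0,0,0,0,0],[-2,0,0,0,0,0,0],[-2,0,0,0,0,0,0]],
])

```text
time_s: 17.9
ee_pos: [508.3, 310.2, 157.4]
ee_rot: [-180.0, -0.2, 172.0]
force: [-5.4, 2.0, -0.8]
gripper_width: 0.4
```

Request:
servo_tool([
  [[-0.7,0,0,0,0,0,0],[-1.4,0,0,0,0,0,0],[-1.4,0,0,0,0,0,0]],
])

```text
time_s: 18.2
ee_pos: [508.4, 310.1, 157.4]
ee_rot: [-180.0, -0.3, 172.0]
force: [-7.1, 2.6, 1.4]
gripper_width: -0.1
```

Run:
```python
from h import *
st(); s=save('side','side8'); crop(s,'s8',200,150,120,110,6)
```

```text
{'time_s': 18.2, 'qpos': [30.18, 22.55, 91.64, 0.18, 66.08, -51.93], 'ee_pos': [508.42, 310.1, 157.36], 'ee_rot': [-179.96, -0.32, 172.03], 'force': [-7.11, 2.63, 1.44], 'torque': [0.32, 1.43, 0.09], 'gripper_width': -0.14}
```

View pics/s8.png

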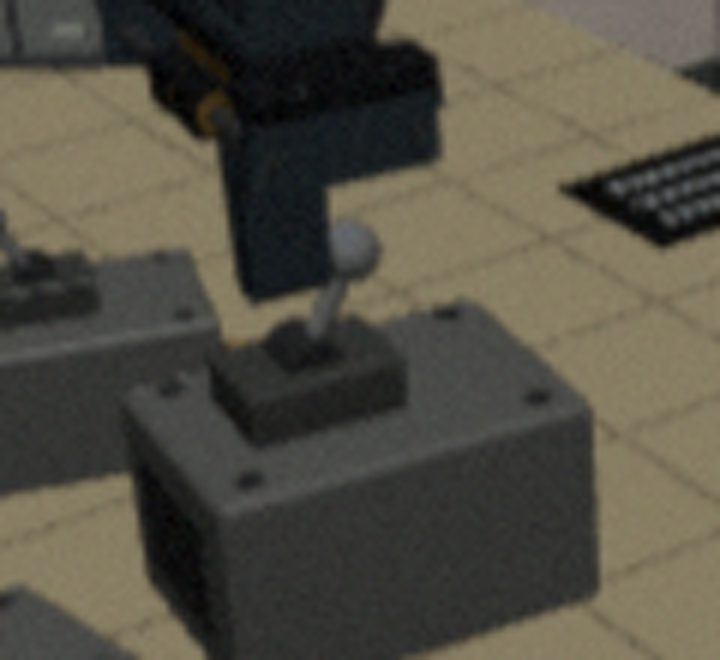

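The lever now leans to the far side, with the ball at (355,250). Force rises without any further motion, so it's at the stop. Backing off, then up and away so both cameras can see.

Request:
servo_tool([
  [[10,0,0,0,0,0,0],[30,0,0,0,0,0,0],[60,0,0,0,0,0,0],[90,0,-20,0,0,0,0],[110,0,-60,0,0,0,0],[120,0,-100,0,0,0,0],[120,0,-100,0,0,0,0],[120,0,-100,0,0,0,0],[120,0,-100,0,0,0,0]],
])

```text
time_s: 19.15
ee_pos: [392.1, 326.0, 256.6]
ee_rot: [-179.9, -0.0, 172.0]
force: [0.5, -0.3, -1.7]
gripper_width: 0.3
```

Run:
```python
from h import *
st(); s=save('side','side9'); t=save('top','top9'); crop(t,'t9',170,170,240,150,3)
for n,f in (('side',s),('top',t)):
    P=cloud(f).reshape(-1,3); P=P[(abs(P[:,0]-520)<50)&(abs(P[:,1]-308)<40)&(P[:,2]>156)&(P[:,2]<190)]; print(n,'ball',len(P),np.median(P,0),P.max(0))
    P=cloud(f).reshape(-1,3); P=P[np.hypot(P[:,0]-531,P[:,1]-2)<27]; r=P[P[:,2]>58]; d=P[P[:,2]<43]
    print('rib',np.median(r[:,2]),'disc',np.median(d[:,2]),cv2.minAreaRect(r[:,:2].astype(np.float32)))
```

```text
{'time_s': 19.15, 'qpos': [38.47, 10.99, 93.54, -0.03, 75.53, -43.56], 'ee_pos': [392.09, 326.02, 256.59], 'ee_rot': [-179.94, -0.02, 172.04], 'force': [0.48, -0.31, -1.74], 'torque': [0.05, 0.07, 0.02], 'gripper_width': 0.27}
side ball 90 [532.30370002 300.5532178  170.21810745] [546.20317673 313.56697727 180.46050543]
rib 63.39765747371504 disc 38.222234410740455 ((531.61328125, 0.4109668731689453), (15.12597942352295, 38.64284896850586), 54.97690200805664)
top ball 141 [535.33286781 304.55288449 174.65476461] [547.92944748 317.85696823 182.12681482]
rib 64.18489947659332 disc 38.284934470083606 ((530.9304809570312, 0.4974021911621094), (11.715874671936035, 40.45944595336914), 53.25874328613281)
```

View pics/side9.png

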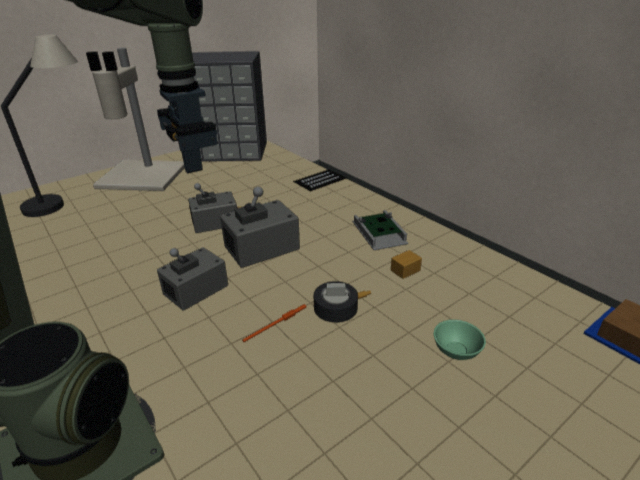

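View pics/t9.png

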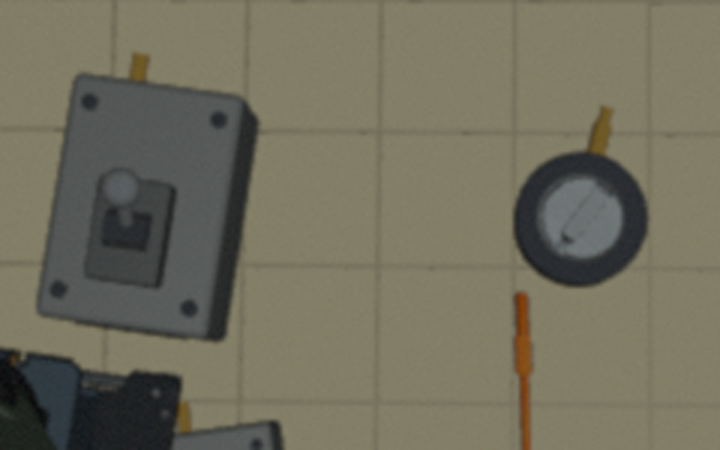

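The ball moved from x≈488 to x≈535, which matches the full 48 mm throw. The blank is flush, with the rib at about 64 mm and the disc at about 38 mm. The bowl, brass weight and probe sit where they were, and the arm touches nothing.

Run:
```python
from h import *
st(); print(job_done())
```

```text
{'time_s': 19.25, 'qpos': [38.46, 11.04, 93.55, -0.02, 75.55, -43.56], 'ee_pos': [392.01, 325.91, 256.05], 'ee_rot': [-179.89, -0.09, 172.02], 'force': [-0.52, -0.84, -0.97], 'torque': [0.0, -0.05, -0.08], 'gripper_width': 0.19}
the job is handed in; nothing more can be done
None
```

The blank is fully home in the nest and released, and the chrome toggle on the 170 x 120 mm pump is all the way over. I handed the job in at 19.3 s.

- **Blank:** I rested it on the keys with about 5 N and turned it about 6°, until the force dropped away. It then sank 9 mm onto the plate with no resistance. After release, depth readings put the disc top at about 38 mm (level with the mouth) and the rib top at about 64 mm.
- **Toggle:** I flipped it only after letting go of the blank, pushing until it met its stop at about 7 N. The ball moved about 47.5 mm, against 48 mm expected for the full throw, and it stayed there when I backed off.
- **Bystanders:** the bowl, brass weight and probe look unmoved in the last pictures, and the arm is clear of everything.

**What disagreed:**
- **Nest position:** the cameras put the nest's centre about 2 mm off in y from where the bore turned out to be. The blank touched the lead-in at about 8 N sideways, so I backed up and re-centred before going further down.
- **Key angle:** the notches lined up at about -37°, against about -38.5° measured from the pictures.

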